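# Punch a blank with the thick-punch die

### The job

Pick up the small brass-headed mallet by its handle and, with the flat underside of its head held squarely over the middle of the cap, knock the sprung punch of the die with the thick punch fully down, then let it spring back up. Leave the slim punch alone and do not push the thick-punch die with the gripper itself. Finally stand the mallet back on its head on the table and let go.

Things in the scene. Friction and masses are not known exactly. Their poses are not given: they have to be found in the camera images.
- mallet: Brass-headed mallet, 0.26 kg, standing on its head. Head: upright cylinder 36 mm across, 56 high. Origin: centre of its underside (the striking face), z up. The light wooden handle runs level along the mallet's -x, 18 to 125 mm from the head's axis, centre line 28 mm above the underside, 20 wide, 22 tall. Balance point 9 mm from the axis; grip the handle about 45 mm from the axis, with about 40 N.
- thick_die: Blanking die fixed to the table: dark steel base 70x70 mm, aluminium guide plate up to 40 mm height over a brass strip, and an upright steel punch 24 mm thick with a round cap 32 mm across. Origin: centre of its underside, on the punch's axis; z up. The flat top of the cap is 90 mm above the origin when up, 76 mm when fully down.
- thick_punch (a joint): Depression of the thick punch in m: 0 up, 0.014 fully down against its stop. A spring pushes it up with about 2 N at the top and 5 N at the bottom, so it comes back up by itself.
- slim_punch (a joint): Depression in m (0 up, 0.014 down) of the slim punch, 8 mm thick with a cap 14 mm across, on an otherwise like die of the same height, which stands 0.16 to 0.57 m from the thick one. It must stay up.
There are look-alikes about, which are no part of the job. There is more than one size of the mallet; the job needs the smaller.

How it is judged:
By the outcome, as a careful person would: the job done as asked, in the order asked, and still so for the second after the job is handed in, with the robot touching nothing.
It also fails if it takes over 51 s, if anything falls off the work surface, if the arm or the gripper's body presses on something with over 40 N, if the wrist force passes 120 N, or if a joint passes its speed limit or range.

### The arm

A 6-joint arm with a two-finger parallel gripper is mounted at the origin on the work surface; the furniture and walls round the work are solid. World frame = base frame: x ahead of the robot, y to its left, z up, the work surface at z = 0. Lengths are in mm, angles in rad, forces in N, time in s.
With the tool pointing down it reaches from about 275 to 825 mm from the base axis. Payload 5.2 kg.
Tool frame: the origin (TCP) lies at the very end of the fingers, on their centre line; the grasp point (between the pads) lies 19 mm behind it; z points along the fingers, y is the direction in which the jaws open and shut (so a half turn about z gives the same grasp; the last joint's range is limited). The gripper opens to 93 mm and grips with 3 to 60 N. Pads are 15 mm wide; open, the fingers measure 128 mm over their backs; the gripper's body (75 mm by 188 mm) begins 65 mm behind the grasp point.
Start: joints at [1.105, 0.259, 1.535, -0, 1.348, -0.203], TCP at [142.859, 531.127, 218.653] pointing down, gripper open.
Joint ranges: [-3.14, 3.14], [-0.91, 2.08], [0.19, 2.58], [-1.22, 4.36], [0.22, 2.71], [-3.12, 3.12]. Speed limits (rad/s): [2.57, 2.57, 3.14, 3.14, 3.14, 3.14].

### API

Orientations are given as [roll, pitch, yaw] about the fixed x, y, z axes, in that order (R = Rz(yaw) Ry(pitch) Rx(roll)).
In Python, from bench import robot gives the robot as it stands. The module is installed in compiled form; this text tells all that it offers. Calls block until the motion is done:
- robot.move_ptp(position, orientation): joint-space move of the TCP to a pose.
- robot.move_linear(position, ori=None, speed=150, f_stop=None): straight line of the TCP; ori=None keeps the orientation; speed is the mean speed in mm/s. With f_stop (N) it stops when the force on the tool has changed by that much, and returns True; else False.
- robot.move_j(angles): joint-space move.
- robot.move_gripper(opening): opening from 0.0 (shut) to 1.0 (fully open); the grip force is fixed at half the most; returns when the fingers have stopped.
- robot.sleep(seconds).
- robot.inverse_kinematics(position, orientation): joint angles nearest the present ones, or None.
- robot.get_image(name): name is "scene" or "top" or "wrist"; returns a dict with "img" (384x512x3 uint8, blue, green, red), "fovy" (degrees; the focal length in pixels is half the picture's height over the tangent of half this angle, whatever the lens; pixels are square), "cx", "cy" (the principal point, pixels), "eye" and "orientation" of the camera in the world. Camera axes: x right, y down, z forward; pixel columns grow to the right and rows downward; lengths in mm; the calibration is good to about 2 mm. The wrist camera is an equidistant fisheye: a pixel r from the principal point sees the ray r / f radians off the axis. A picture is of the moment at which its call begins. There is no depth.
A pose or a line that the arm cannot do raises robot.MotionError and nothing moves.
- robot.hand_in(): hands the job in, once; it reports no verdict.
Readings, each from a call of its own:
- robot.current_t(): time.
- robot.current_qpos(): joint angles.
- robot.current_joint_vel(): joint speeds.
- robot.current_joint_efforts(): joint torques, N m.
- robot.current_tcp_pos(): TCP position.
- robot.current_eef_rot(): TCP orientation.
- robot.current_contact_force(): force on the tool from outside, world axes, zero at the start.
- robot.current_ft_torque(): the same for the moment, N m.
- robot.current_gripper_width(): opening from 0.0 (shut) to 1.0 (fully open).
Only numpy, scipy, OpenCV 4.12 (cv2) and the standard library are available. Lean on these libraries where they do the work, as an engineer would, in place of code of your own. Each camera call takes 0.05 s, during which the arm holds its last target.

## Working session

There is one attempt and no reset: what is moved stays moved. The work goes in short steps, each a Python script; the robot and the scene stay as the last script left them, time stands still between calls to the robot, and variables do not carry over. Pictures are saved under pics/ and viewed, and the job is handed in when it is done.

```bash
mkdir -p pics; ls
python3 - <<'E'
from bench import robot
import cv2
for n in ("scene","top","wrist"):
    d=robot.get_image(n); cv2.imwrite(f"pics/{n}0.png",d["img"])
    print(n,d["fovy"],d["cx"],d["cy"],d["eye"],d["orientation"])
print(robot.current_t())
E
```

```text
pics
scene 45.15360978693417 257.96509275480776 196.97558128529494 [-686.7467342  -609.39357104  979.47340803] [-2.20746042  0.0025503  -1.00943949]
top 56.02035748719844 253.84938844511 195.04057171433413 [252.43338002  52.82374379 993.62848361] [-3.05203585  0.00776318 -1.58528856]
wrist 65.70646984690485 255.1737497945513 195.10425515126568 [ 73.54905798 549.8199043  384.87816772] [2.88302874e+00 2.78510377e-03 1.30903248e+00]
0.15
```

View pics/scene0.png

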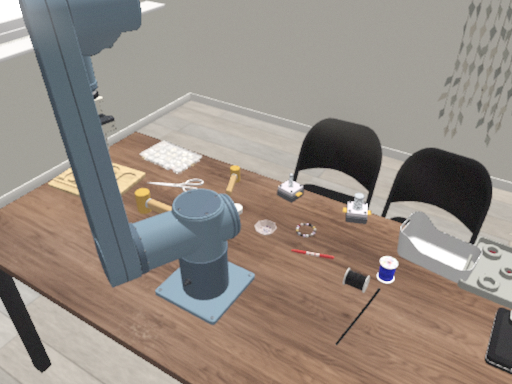

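View pics/top0.png

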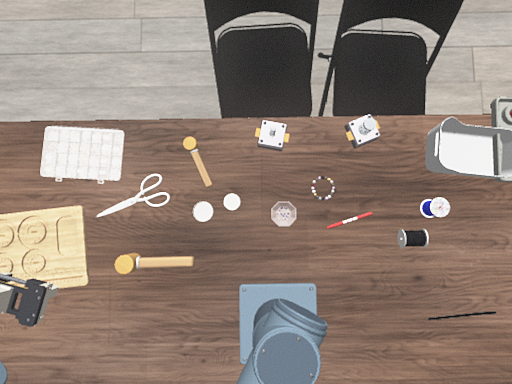

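View pics/wrist0.png

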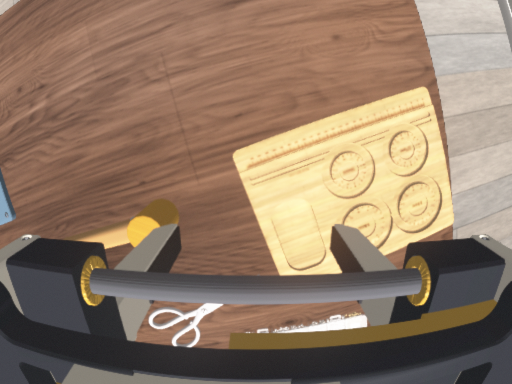

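Scene and top views: the small mallet's head is at about (190,143) in the top view with the handle running to (209,185). The larger mallet is at (124,264). The slim die is at (272,133) and the thick one at (364,128). I'll zoom in and measure.

```bash
cat > h.py <<'E'
import numpy as np, cv2
from scipy.spatial.transform import Rotation as R
def foc(d): return d["img"].shape[0]/2/np.tan(np.radians(d["fovy"])/2)
def ray(d,uv,fish=False):
    f=foc(d); x=(uv[0]-d["cx"]);y=(uv[1]-d["cy"])
    if fish:
        r=np.hypot(x,y)+1e-9; th=r/f; v=np.array([np.sin(th)*x/r,np.sin(th)*y/r,np.cos(th)])
    else: v=np.array([x/f,y/f,1.])
    return np.array(d["eye"]),R.from_euler("xyz",d["orientation"]).as_matrix()@v
def onplane(d,uv,z,fish=False):
    e,v=ray(d,uv,fish); return (e+v*(z-e[2])/v[2])
def proj(d,p,fish=False):
    c=R.from_euler("xyz",d["orientation"]).as_matrix().T@(np.array(p,float)-d["eye"]); f=foc(d)
    if fish:
        r=np.hypot(c[0],c[1])+1e-9; th=np.arctan2(r,c[2]); return np.array([d["cx"]+f*th*c[0]/r,d["cy"]+f*th*c[1]/r])
    return np.array([d["cx"]+f*c[0]/c[2],d["cy"]+f*c[1]/c[2]])
E
python3 - <<'E'
from bench import robot
import cv2,numpy as np
from h import *
d=robot.get_image("top"); im=d["img"]
a=cv2.resize(im[110:200,150:260],None,fx=4,fy=4,interpolation=cv2.INTER_NEAREST)[:360,:440]
b=cv2.resize(im[105:160,245:390],None,fx=5,fy=5,interpolation=cv2.INTER_NEAREST)
cv2.imwrite("pics/crop_a.png",a);cv2.imwrite("pics/crop_b.png",b)
hsv=cv2.cvtColor(im,cv2.COLOR_BGR2HSV)
for p in [(190,143),(202,167),(124,264),(160,262)]: print(p,hsv[p[1],p[0]])
for p,z in [((190,143),56),((209,185),39),((124,264),56),((193,262),39),((272,133),40),((364,128),40)]: print(p,onplane(d,p,z).round(1))
s=robot.get_image("scene")["img"]
cv2.imwrite("pics/crop_s.png",cv2.resize(s[160:230,215:380],None,fx=4,fy=4,interpolation=cv2.INTER_NEAREST))
E
```

```text
(190, 143) [ 21 118 239]
(202, 167) [ 17  91 228]
(124, 264) [ 21 117 239]
(160, 262) [ 18  88 232]
(190, 143) [477.5 225.8  56. ]
(209, 185) [366.9 178.1  39. ]
(124, 264) [163.8 395.3  56. ]
(193, 262) [164.9 220.7  39. ]
(272, 133) [505.2   7.7  40. ]
(364, 128) [ 514.8 -240.1   40. ]
```

View pics/crop_a.png

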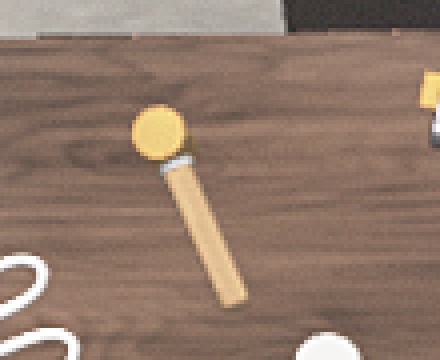

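View pics/crop_b.png

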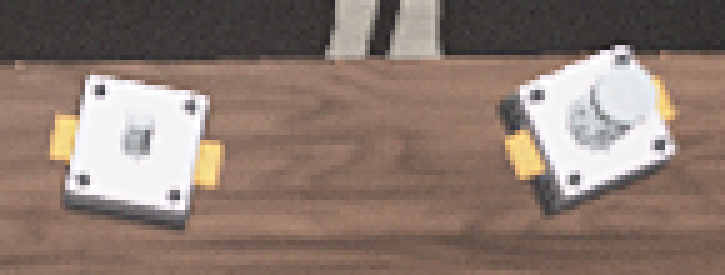

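View pics/crop_s.png

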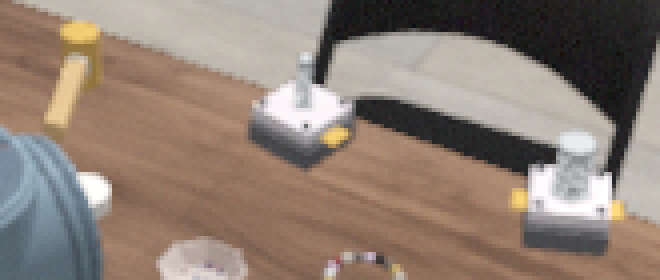

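The crops show the small mallet's head 14 px (about 36 mm) across, so it is the right one. The thick-capped die is at about (364,128), near y=-240, and the slim one is near y=8. Next I'll measure the mallet precisely.

Run:
```python
from bench import robot
import cv2,numpy as np
from h import *
d=robot.get_image("top"); im=d["img"]
hsv=cv2.cvtColor(im,cv2.COLOR_BGR2HSV)
roi=np.zeros(im.shape[:2],np.uint8); roi[125:195,175:220]=255
H,S,V=[hsv[...,i].astype(int) for i in range(3)]
warm=((H>=12)&(H<=26)&(S>75)&(V>170)&(roi>0)).astype(np.uint8)*255
n,l,st,c=cv2.connectedComponentsWithStats(warm)
print(st,c)
for i in range(1,n):
    if st[i,4]<60: continue
    cnt=cv2.findContours((l==i).astype(np.uint8),cv2.RETR_EXTERNAL,cv2.CHAIN_APPROX_NONE)[0][0]
    print(i,cv2.minEnclosingCircle(cnt),cv2.minAreaRect(cnt),onplane(d,c[i],56).round(1),onplane(d,c[i],39).round(1))
# dies: guide plate white
for nm,x0,x1 in (("slim",245,300),("thick",335,390)):
    print(nm,[im[p[1],p[0]] for p in ((272,125),(352,135),(372,123))])
    m=((S<25)&(V>200)).astype(np.uint8); m[:, :x0]=0;m[:,x1:]=0;m[:100]=0;m[160:]=0
    cnts=cv2.findContours(m,cv2.RETR_EXTERNAL,cv2.CHAIN_APPROX_NONE)[0]; k=max(cnts,key=cv2.contourArea)
    r=cv2.minAreaRect(k); print(r,onplane(d,r[0],40).round(1))
T=robot.current_eef_rot(); Rm=R.from_euler("xyz",T).as_matrix(); w=robot.get_image("wrist")
print(T,Rm.T@(np.array(w["eye"])-robot.current_tcp_pos()))
print((Rm.T@R.from_euler("xyz",w["orientation"]).as_matrix()).round(3))
```

```text
[[     0      0    512    384 196193]
 [   183    136     14     14    151]
 [   191    151     21     36    264]] [[255.6240029  191.56857788]
 [189.24503311 142.60927152]
 [201.24242424 168.5       ]]
1 ((189.1875, 142.59375), 6.838425636291504) ((189.5, 142.5), (13.0, 13.0), 90.0) [478.6 227.8  56. ] [482.7 231.   39. ]
2 ((200.8292694091797, 168.65853881835938), 18.406734466552734) ((201.2054443359375, 168.45204162597656), (36.74570083618164, 7.117410659790039), 65.55604553222656) [408.9 196.1  56. ] [411.7 198.7  39. ]
slim [array([245, 244, 246], dtype=uint8), array([122, 165, 209], dtype=uint8), array([234, 232, 230], dtype=uint8)]
((271.9615173339844, 133.1923065185547), (24.31839942932129, 23.926170349121094), 11.309932708740234) [504.6   7.8  40. ]
thick [array([245, 244, 246], dtype=uint8), array([122, 165, 209], dtype=uint8), array([234, 232, 230], dtype=uint8)]
((364.2337341308594, 128.36093139648438), (24.07692527770996, 24.76923370361328), 67.38013458251953) [ 513.8 -240.6   40. ]
[-3.14096781e+00 -1.24032717e-04  2.87874849e+00] [  71.75436962    0.20556145 -166.84556911]
[[ 0.001 -0.967 -0.256]
 [ 1.     0.001 -0.001]
 [ 0.001 -0.256  0.967]]
```

Run:
```python
from bench import robot
import cv2,numpy as np
from h import *
yaw=0.41
p=[437,210,150]
print(robot.inverse_kinematics(p,[np.pi,0,yaw]), robot.inverse_kinematics([470,-240,200],[np.pi,0,0]),robot.inverse_kinematics([470,-240,200],[np.pi,0,yaw]))
robot.move_ptp(p,[np.pi,0,yaw])
robot.sleep(0.2)
d=robot.get_image("wrist"); cv2.imwrite("pics/w1.png",d["img"])
print(proj(d,[478.6,227.8,56],True),proj(d,[411.7,198.7,39],True),robot.current_t(),robot.current_tcp_pos(),robot.current_eef_rot())
```

```text
[ 2.17399397e-01  2.02499022e-01  1.78744803e+00 -4.44089210e-16
  1.15164560e+00  1.37819572e+00] [-6.83651380e-01  2.32241680e-01  1.61687578e+00 -4.44089210e-16
  1.29247520e+00  8.87144946e-01] [-6.83651380e-01  2.32241680e-01  1.61687578e+00 -4.44089210e-16
  1.29247520e+00  4.77144946e-01]
[256.97711405 146.45043604] [256.59659975 218.57487508] 2.2167 [436.8049424  210.61410524 150.11194776] [-3.14157965e+00 -2.49155058e-04  4.11535814e-01]
```

View pics/w1.png

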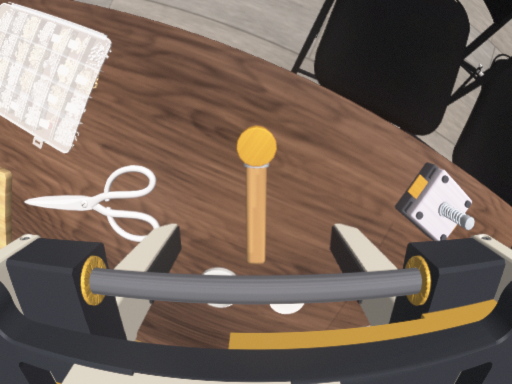

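The wrist view shows the head at about (257,147), where I predicted it, with the handle straight below it between the fingers. I'll refine from this view, grasp and lift.

```bash
cat >> h.py <<'E'
def blobs(d,roi,lo,hi):
    hsv=cv2.cvtColor(d["img"],cv2.COLOR_BGR2HSV); m=cv2.inRange(hsv,np.array(lo),np.array(hi))
    k=np.zeros_like(m); x0,y0,x1,y1=roi; k[y0:y1,x0:x1]=255; m&=k
    return m
E
python3 - <<'E'
from bench import robot
import cv2,numpy as np
from h import *
d=robot.get_image("wrist"); hsv=cv2.cvtColor(d["img"],cv2.COLOR_BGR2HSV)
print(hsv[146,257],hsv[200,257],hsv[240,257])
m=blobs(d,(225,110,290,265),(10,100,140),(28,255,255))
hd=m.copy(); hd[168:]=0; hn=m.copy(); hn[:172]=0
cnt=max(cv2.findContours(hd,0,1)[0],key=cv2.contourArea); (c,r)=cv2.minEnclosingCircle(cnt)
print("head",c,r,onplane(d,c,56,True).round(1))
ys=np.arange(180,255,8); mid=[np.nonzero(hn[y])[0].mean() for y in ys]
P=np.array([onplane(d,(u,y),39,True) for u,y in zip(mid,ys)])
v=np.polyfit(P[:,0],P[:,1],1); print("handle yaw",np.arctan(v[0]), "line y at head x", np.polyval(v,onplane(d,c,56,True)[0]),P[0],P[-1])
ye=np.nonzero(hn.any(1))[0].max(); print("end",onplane(d,(257,ye),39,True))
E
```

```text
[ 20 175 238] [ 16 126 220] [ 16 125 219]
head (262.6156921386719, 145.1812286376953) 26.888328552246094 [481.6 223.6  56. ]
handle yaw 0.45215200967824065 line y at head x 234.33328345318463 [445.58826428 218.65631959  39.        ] [377.73183991 184.35084775  39.        ]
end [366.26386921 178.16851728  39.        ]
```

Run:
```python
from bench import robot
import cv2,numpy as np
from h import *
d=robot.get_image("wrist"); 
m=blobs(d,(225,110,290,265),(10,100,195),(28,255,255))
n,l,st,cc=cv2.connectedComponentsWithStats(m); print(st[st[:,4]>50])
hd=m.copy(); hd[166:]=0; hn=m.copy(); hn[:172]=0
cnt=max(cv2.findContours(hd,0,1)[0],key=cv2.contourArea); (c,r)=cv2.minEnclosingCircle(cnt)
print("head",c,r,onplane(d,c,56,True).round(1))
ys=np.arange(176,255,8); mid=[np.median(np.nonzero(hn[y])[0]) for y in ys]; print(mid)
P=np.array([onplane(d,(u,y),39,True) for u,y in zip(mid,ys)])
v=np.polyfit(P[:,0],P[:,1],1); h=onplane(d,c,56,True);print("handle yaw",np.arctan(v[0]), "line y at head x", np.polyval(v,h[0]))
```

```text
[[     0      0    512    384 193838]
 [   237    126     39     40   1224]
 [   248    168     17     95   1546]]
head (256.05999755859375, 145.86000061035156) 20.076534271240234 [478.8 228.5  56. ]
[np.float64(256.0), np.float64(256.0), np.float64(256.0), np.float64(256.0), np.float64(256.0), np.float64(256.0), np.float64(256.5), np.float64(256.5), np.float64(256.5), np.float64(256.5)]
handle yaw 0.42202951917844617 line y at head x 228.99749351918317
```

Run:
```python
from bench import robot
import cv2,numpy as np
from h import *
yaw=0.419; head=np.array([478.7,228.2]); g=head-44*np.array([np.cos(yaw),np.sin(yaw)])
o=[np.pi,0,yaw]
robot.move_ptp([*g,60],o)
print(robot.move_linear([*g,9],o,speed=80,f_stop=8), robot.current_tcp_pos())
robot.move_gripper(0.0)
print("w",robot.current_gripper_width()*93, robot.current_contact_force(),robot.current_ft_torque())
robot.move_linear([*g,30],o,speed=40)
robot.sleep(0.2)
print(robot.current_tcp_pos(),robot.current_contact_force(),robot.current_ft_torque(),robot.current_t())
d=robot.get_image("wrist"); cv2.imwrite("pics/w2.png",d["img"])
```

```text
False [439.02425252 210.4166713    9.46646219]
w 19.82320387352044 [ 0.47899274 -0.08296057 -0.14105696] [-0.09408071  0.11470532 -0.04957561]
[438.29987086 210.24093908  29.78173849] [-0.1964797   1.27218541 -3.54216146] [-0.08149962  0.22389304 -0.01293605] 5.5583
```

View pics/w2.png

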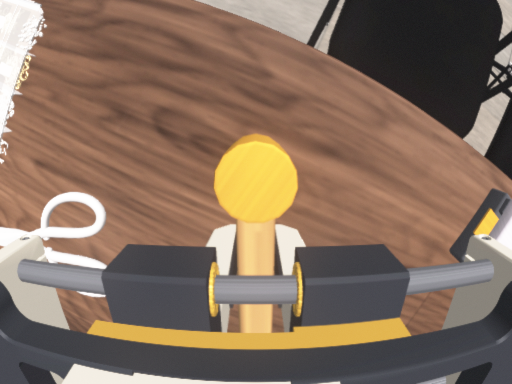

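Grip width is 19.8 mm, so the handle is held. The head's top face is at about (256,181) in the wrist view, and I'll check it for tilt below. Next I'll lift and move to a viewing pose short of the thick die.

Run:
```python
from bench import robot
import cv2,numpy as np
from h import *
p=np.array(robot.current_tcp_pos()); Rm=R.from_euler("xyz",robot.current_eef_rot()).as_matrix()
d=robot.get_image("wrist")
for nm,q in (("top",[44,0,9-56]),("bottomfar",[62,0,9]),("topfar",[62,0,-47]),("topnear",[26,0,-47]),("topL",[44,18,-47])): print(nm,proj(d,p+Rm@np.array(q,float),True).round(1))
yaw=-0.44; u=np.array([np.cos(yaw),np.sin(yaw)]); die=np.array([514,-240.5])
robot.move_linear([438.5,210.3,170],speed=200)
g=die-u*(44+75)
robot.move_ptp([*g,170],[np.pi,0,yaw]); robot.sleep(0.3)
d=robot.get_image("wrist"); cv2.imwrite("pics/w3.png",d["img"])
print(proj(d,[*die,90],True),robot.current_tcp_pos(),robot.current_t(),robot.current_contact_force())
t=robot.get_image("top"); cv2.imwrite("pics/t3.png",t["img"])
s=robot.get_image("scene"); cv2.imwrite("pics/s3.png",cv2.resize(s["img"][100:260,240:440],None,fx=3,fy=3))
```

```text
top [256.3 183.2]
bottomfar [256.  132.4]
topfar [256.4 139.7]
topnear [256.2 224.1]
topL [299.5 183.4]
[256.04170239  59.86461197] [ 406.58995788 -189.32209694  170.04370173] 8.35 [-0.86343436  0.56191026 -3.08371589]
```

View pics/w3.png

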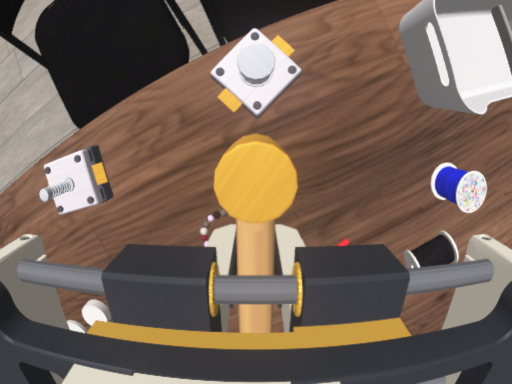

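View pics/s3.png

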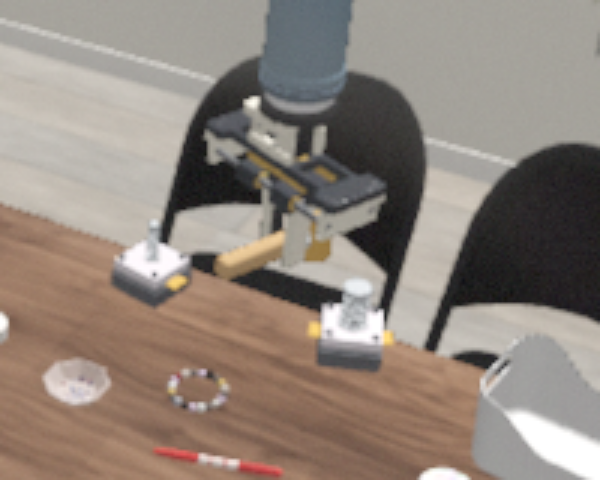

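View pics/t3.png

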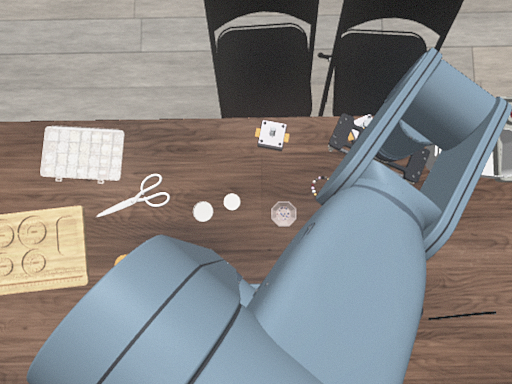

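The wrist view shows the thick die ahead with its cap at about (256,62), and the head's top face at about (256,180). I'll measure both in this same picture so the calibration errors cancel.

Run:
```python
import cv2,numpy as np
im=cv2.imread("pics/w3.png")
a=cv2.resize(im[20:120,205:305],None,fx=5,fy=5,interpolation=cv2.INTER_CUBIC)
b=cv2.resize(im[125:235,200:310],None,fx=4,fy=4,interpolation=cv2.INTER_CUBIC)
b=cv2.copyMakeBorder(b,0,60,0,0,0)[:500]
c=np.zeros((500,942,3),np.uint8); c[:,:500]=a; c[:440,502:942]=b[:440]
c=cv2.resize(c,(800,425)); cv2.imwrite("pics/z3.png",c)
g=cv2.cvtColor(im,cv2.COLOR_BGR2GRAY)
print(cv2.HoughCircles(cv2.resize(g[30:100,220:290],None,fx=4,fy=4,interpolation=cv2.INTER_CUBIC),cv2.HOUGH_GRADIENT,1,40,param1=80,param2=15,minRadius=60,maxRadius=95)/4+np.array([220,30,0]) )
h=cv2.cvtColor(im,cv2.COLOR_BGR2HSV); print(h[130:232:4,256].tolist())
```

```text
[[[256.125       60.875       18.20000076]
  [256.875       70.875       16.20000076]]]
[[10, 104, 101], [18, 162, 190], [18, 170, 200], [22, 166, 246], [20, 172, 240], [20, 174, 239], [20, 172, 239], [20, 174, 239], [21, 174, 240], [21, 173, 240], [20, 173, 239], [20, 179, 237], [21, 175, 239], [20, 176, 237], [20, 178, 235], [20, 177, 234], [20, 175, 234], [20, 176, 237], [20, 175, 235], [20, 175, 233], [20, 174, 233], [20, 173, 233], [19, 172, 231], [18, 160, 219], [17, 124, 229], [17, 124, 227]]
```

View pics/z3.png

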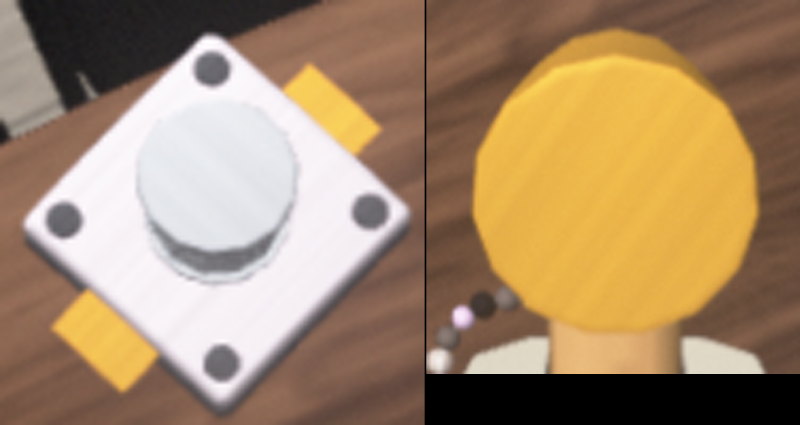

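Run:
```python
from bench import robot
import cv2,numpy as np
from h import *
p=np.array(robot.current_tcp_pos()); Rm=R.from_euler("xyz",robot.current_eef_rot()).as_matrix()
d=robot.get_image("wrist")
cap=onplane(d,(256.15,61.2),90,True); hd=onplane(d,(255.8,182.3),p[2]+47,True)
print("cap",cap,"head",hd,"tool",Rm.T@(hd-p),"delta",cap-hd, Rm.T@(cap-hd))
# die via plate corners on z=40 : centre from 4 screws (wrist)
sc=lambda x,y:(x/4.246+205,y/4.246+20)
q=np.mean([onplane(d,sc(*a),40,True) for a in ((212,69),(370,212),(221,362),(64,220))],0); print("screws",q)
```

```text
cap [ 512.73200863 -240.52024809   90.        ] head [ 446.33369013 -208.58464231  217.02746121] tool [ 44.16531699   0.26820902 -46.99681324] delta [  66.3983185   -31.93560579 -127.02746121] [ 73.66706323   0.65770233 127.03277821]
screws [ 512.87633382 -240.7533793    40.        ]
```

Run:
```python
from bench import robot
import cv2,numpy as np
from h import *
yaw=-0.44; u=np.array([np.cos(yaw),np.sin(yaw)]); cap=np.array([512.9,-240.6])
v=np.array([-u[1],u[0]])
g=cap-u*44.1
print(g)
robot.move_linear([*g,150],[np.pi,0,yaw],speed=120)
robot.move_linear([*g,110],[np.pi,0,yaw],speed=80); robot.sleep(0.2)
d=robot.get_image("wrist"); cv2.imwrite("pics/w4.png",d["img"])
s=robot.get_image("scene"); cv2.imwrite("pics/s4.png",cv2.resize(s["img"][130:250,290:430],None,fx=5,fy=5,interpolation=cv2.INTER_CUBIC))
print(robot.current_tcp_pos(),robot.current_contact_force(),robot.current_t())
print("pred cap far edge in wrist", proj(d,[*(cap+u*16),90],True))
```

```text
[ 473.00045165 -221.81606959]
[ 473.23403562 -221.959572    110.42968845] [ 0.84705455  0.42037134 -2.37804308] 10.2417
pred cap far edge in wrist [254.85733955 134.94159931]
```

View pics/w4.png

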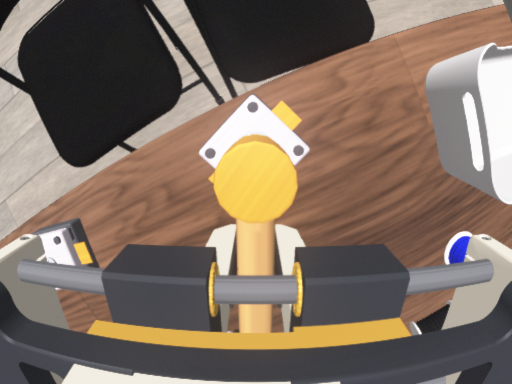

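View pics/s4.png

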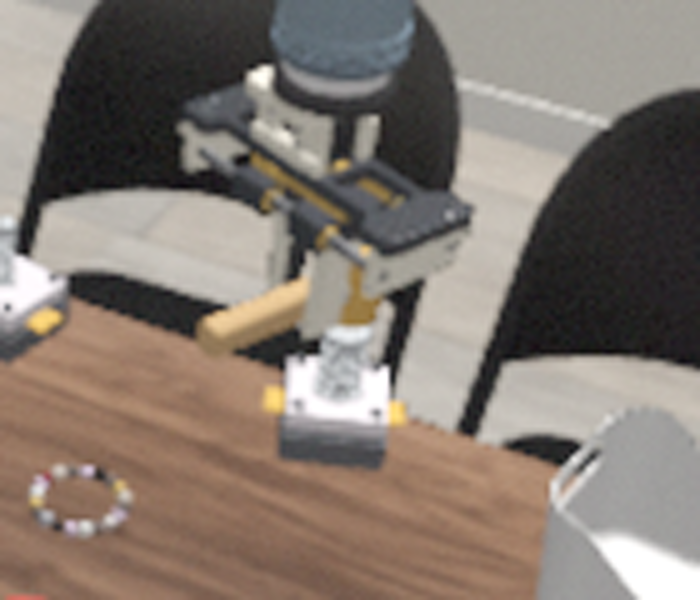

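Both views show the head right over the thick cap. The wrist view has the screws at (252,106), (210,153) and (298,151) around the head at (256,180). Now I'll press with a force stop.

Run:
```python
from bench import robot
import cv2,numpy as np
from h import *
yaw=-0.44; g=[473.0,-221.8]; o=[np.pi,0,yaw]
robot.move_linear([*g,101],o,speed=60)
a=robot.move_linear([*g,83.8],o,speed=40,f_stop=10)
print(a,robot.current_tcp_pos(),robot.current_contact_force(),robot.current_ft_torque(),robot.current_t())
robot.sleep(0.1)
print(robot.current_tcp_pos(),robot.current_contact_force())
d=robot.get_image("wrist"); cv2.imwrite("pics/w5.png",d["img"])
s=robot.get_image("scene"); cv2.imwrite("pics/s5.png",cv2.resize(s["img"][130:250,290:430],None,fx=5,fy=5,interpolation=cv2.INTER_CUBIC))
print(robot.current_t())
```

```text
True [ 473.1142236  -222.0085117    84.07055148] [-0.44751451 -0.373377    4.4637934 ] [0.02062831 0.22448811 0.01522979] 11.0
[ 473.09863316 -221.97564572   84.0606811 ] [-1.46976381  0.12342512  4.6867357 ]
11.2
```

View pics/w5.png

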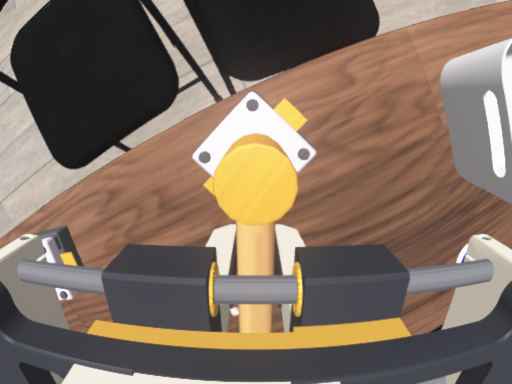

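View pics/s5.png

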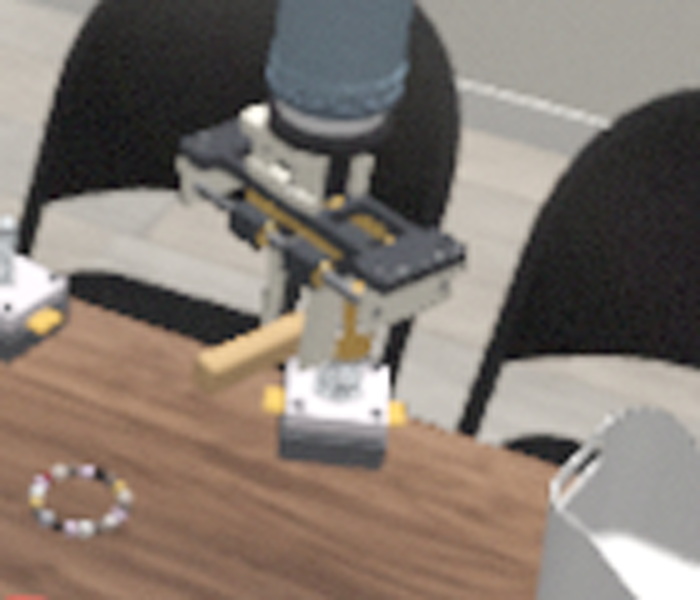

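Run:
```python
import cv2,numpy as np
from h import *
for n in ("w3","w4","w5"):
    im=cv2.imread(f"pics/{n}.png"); d={"img":im}
    m=blobs(d,(200,134,310,260),(17,140,226),(26,255,255)); 
    cnt=max(cv2.findContours(m,0,1)[0],key=cv2.contourArea); print(n,cv2.boundingRect(cnt),cv2.minEnclosingCircle(cnt),cv2.fitEllipse(cnt))
    print([int(im[y,256].astype(int).sum()) for y in range(130,146)],[int(im[y,256].astype(int).sum()) for y in range(218,232)])
```

```text
w3 (214, 141, 82, 80) ((254.76486206054688, 181.5851287841797), 41.154720306396484) ((254.75942993164062, 181.04507446289062), (79.03022003173828, 80.67740631103516), 89.9166030883789)
[234, 249, 264, 332, 399, 416, 420, 416, 415, 410, 430, 492, 534, 532, 518, 505] [482, 477, 468, 459, 466, 499, 528, 532, 527, 527, 526, 528, 522, 511]
w4 (209, 135, 88, 88) ((253.31527709960938, 179.17752075195312), 44.33102035522461) ((254.4447479248047, 180.3932647705078), (81.8662338256836, 84.85845947265625), 159.3861846923828)
[750, 742, 734, 710, 607, 519, 504, 504, 503, 501, 515, 567, 597, 596, 588, 578] [536, 531, 526, 514, 526, 568, 592, 594, 591, 596, 592, 591, 587, 578]
w5 (203, 135, 94, 90) ((250.21507263183594, 181.30856323242188), 47.35926055908203) ((253.5205535888672, 181.6197967529297), (84.47978973388672, 86.81428527832031), 152.5043182373047)
[757, 751, 728, 631, 530, 516, 513, 510, 511, 512, 513, 512, 527, 567, 603, 599] [538, 534, 533, 531, 528, 514, 512, 552, 590, 591, 586, 592, 588, 584]
```

Pressed 1.2 mm past nominal bottom, the contact force is about 7 N, more than the spring's 5 N. In the wrist view the head's top edge moved about 2 px, a tilt of roughly 1°. Both suggest the punch is on its stop. I'll nudge 0.5 mm to confirm the stiffness, then raise.

Run:
```python
from bench import robot
import cv2,numpy as np
from h import *
yaw=-0.44; g=[473.0,-221.8]; o=[np.pi,0,yaw]
f=lambda:np.mean([robot.current_contact_force()[2] for _ in range(8)])
print(f())
a=robot.move_linear([*g,83.5],o,speed=10,f_stop=6)
robot.sleep(0.1); print(a,robot.current_tcp_pos(),f())
robot.move_linear([*g,125],o,speed=80)
robot.sleep(0.2); print(robot.current_tcp_pos(),f(),robot.current_t())
d=robot.get_image("wrist"); cv2.imwrite("pics/w6.png",d["img"])
s=robot.get_image("scene"); cv2.imwrite("pics/s6.png",cv2.resize(s["img"][130:250,290:430],None,fx=5,fy=5,interpolation=cv2.INTER_CUBIC))
```

```text
4.750143950220994
False [ 473.11275898 -221.95880481   83.97906592] 6.733435290167013
[ 472.55622099 -221.47749721  124.2772539 ] -3.031033068757917 12.4167
```

View pics/s6.png

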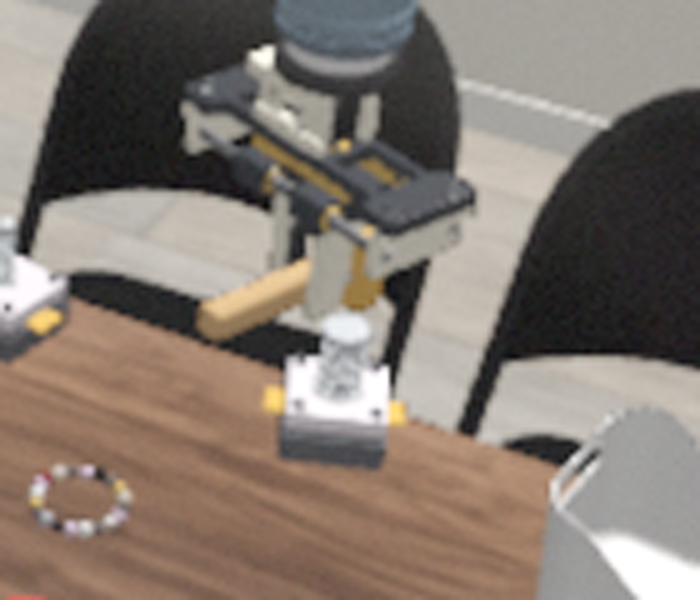

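View pics/w6.png

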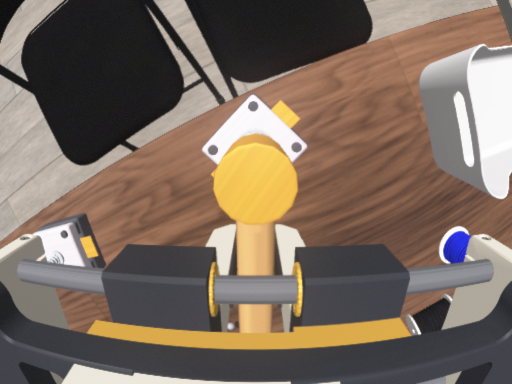

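Pushing 0.1 mm further added 2 N, so it was on the stop, and the scene view shows the cap back up under the raised head. Now I'll return the mallet to its original clear spot.

Run:
```python
from bench import robot
import cv2,numpy as np
from h import *
g=[438.5,210.3]; o=[np.pi,0,0.419]
robot.move_linear([473,-221.8,170],speed=120)
robot.move_ptp([*g,170],o)
robot.move_linear([*g,25],o,speed=120); robot.sleep(0.2)
print(robot.current_tcp_pos(),robot.current_contact_force())
a=robot.move_linear([*g,8.3],o,speed=20,f_stop=4); robot.sleep(0.2)
print(a,robot.current_tcp_pos(),robot.current_contact_force(),robot.current_t())
d=robot.get_image("wrist"); cv2.imwrite("pics/w7.png",d["img"])
s=robot.get_image("scene"); cv2.imwrite("pics/s7.png",cv2.resize(s["img"][130:250,170:310],None,fx=5,fy=5,interpolation=cv2.INTER_CUBIC))
```

```text
[438.94259479 210.42443666  25.57738538] [ 0.50045969 -0.39568521 -2.84327747]
True [438.08106977 210.16488303   8.17708499] [-0.79883858 -1.65451938  6.23840106] 17.2
```

View pics/s7.png

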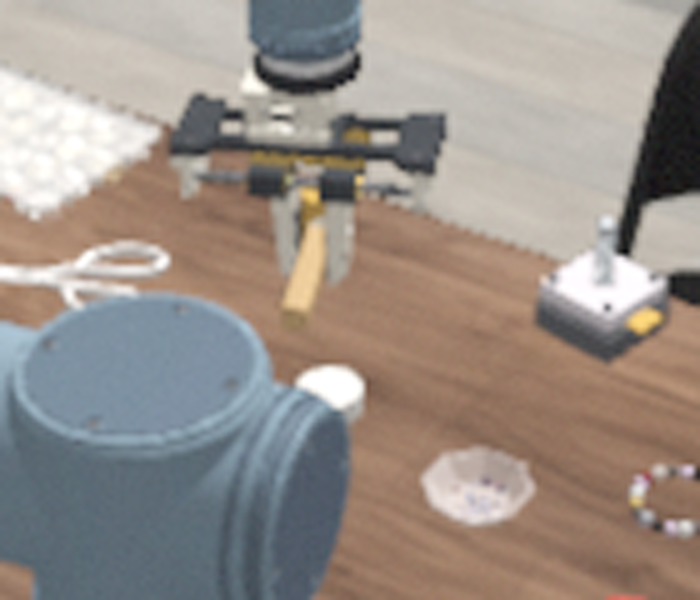

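The mallet is down on the table with about 9 N of contact. I'll ease off slightly, release, retreat and check.

Run:
```python
from bench import robot
import cv2,numpy as np
from h import *
g=[438.5,210.3]; o=[np.pi,0,0.419]
robot.move_linear([*g,9.2],o,speed=10); robot.sleep(0.1); print(robot.current_tcp_pos(),robot.current_contact_force())
robot.move_gripper(0.6)
robot.move_linear([*g,150],o,speed=80); robot.sleep(0.4)
print(robot.current_t(),robot.current_contact_force(),robot.current_gripper_width())
d=robot.get_image("wrist"); cv2.imwrite("pics/w8.png",d["img"])
robot.move_ptp([330,300,260],o)
s=robot.get_image("scene"); cv2.imwrite("pics/s8.png",cv2.resize(s["img"][130:250,210:390],None,fx=4,fy=4,interpolation=cv2.INTER_CUBIC))
t=robot.get_image("top"); cv2.imwrite("pics/t8.png",t["img"])
```

```text
[438.08976135 210.21812928   8.85176623] [-0.21000307  0.40144504 -2.47729117]
20.8833 [ 0.98510646 -0.34837759  0.68783054] 0.6034044387286933
```

View pics/w8.png

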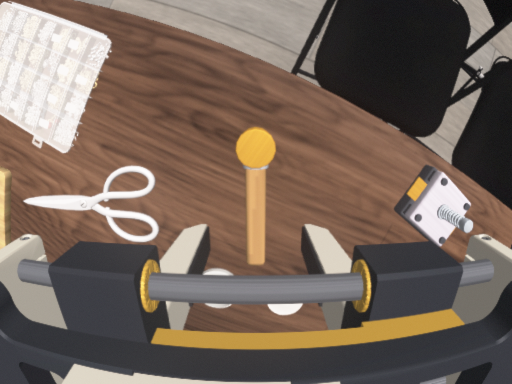

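View pics/s8.png

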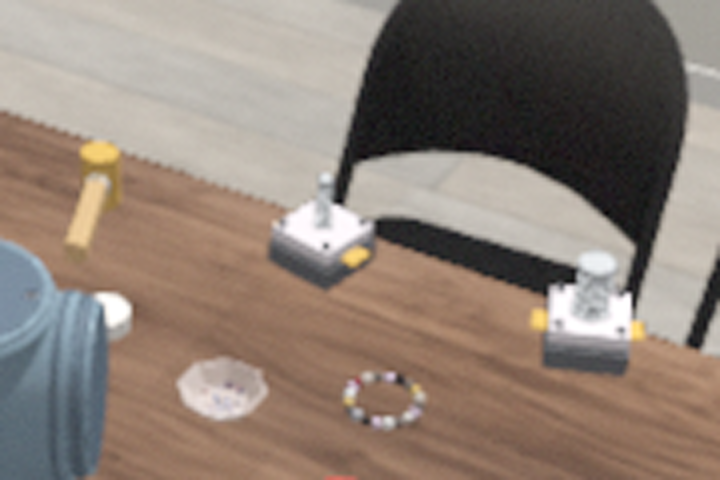

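View pics/t8.png

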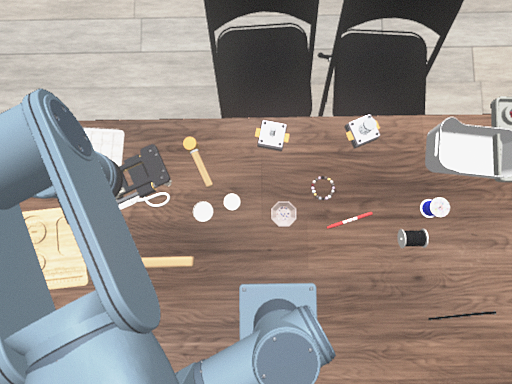

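All three views show the mallet standing on its head where it started: head at (256,147) in the wrist view and (190,144) in the top view. Both punches are up and nothing else has moved. Handing in.

Run:
```python
from bench import robot
robot.sleep(0.3); print(robot.current_t(),robot.current_contact_force()); print(robot.hand_in())
```

```text
22.075 [-0.27238547  0.47798006 -0.10445214]
the job is handed in; nothing more can be done
None
```

I picked up the small mallet by its handle, pressed the thick punch fully down once with the head centred on its cap, let it spring back, and stood the mallet back where it started. I handed the job in at about 22 s of the 51 s allowed; no verdict is reported.

- **Grip:** I held the handle 44 mm from the head's axis. The gripper's force is fixed at 30 N, below the suggested 40 N, but it held.
- **Centring:** I measured the cap and the head in the same wrist picture. The top camera put the die's centre about 1 mm from where the wrist camera did, within the calibration error.
- **Full depression:** This is inferred, as there is no direct punch reading. Contact force reached about 7 N against a 5 N spring, and a further 0.1 mm of travel added 2 N, so the punch was on its stop.
- **Squareness:** At the stop the head tilted about 1° in the grip, so the strike was not perfectly square at the very bottom.
- **Final checks:** After release, the pictures show the mallet standing on its head, both punches up and nothing else moved. The robot was clear of everything, with near-zero contact force.

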